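Press the round reference flask onto the spectrometer's sprung measuring ring

ROBOT

A 6-joint arm with a two-finger parallel gripper is mounted at the origin on the work surface. World frame = base frame: x ahead of the robot, y to its left, z up, the work surface at z = 0. Lengths are in m, angles in degrees, forces in N, time in s.
With the tool pointing down it reaches from about 0.35 to 0.875 m from the base axis. Payload 4.2 kg.
Tool frame: the origin (TCP) lies midway between the tips of the shut fingers; the grasp point (between the pads) lies 19 mm behind it; z points along the fingers, y is the line along which they close (so a half turn about z gives the same grasp; the last joint's range is limited). The gripper opens to 87 mm and grips with 3 to 60 N. Pads are 19 mm wide; open, the fingers measure 117 mm over their backs; the gripper's body (75 mm by 190 mm) begins 51 mm behind the grasp point.
Start: joints at [14.817, 22.042, 0.453, 0, -68.411, -14.817], TCP at [0.625, 0, 0.223] pointing down, gripper open.
Joint ranges: [-179.83, 179.83], [-69.29, 118.12], [-61.27, 80.66], [-181.25, 117.63], [-171.15, -9.14], [-177.46, 177.46]. Speed limits (degrees/s): [159.86, 159.86, 180, 180, 180, 180].

INTERFACE

Orientations are given as [roll, pitch, yaw] about the fixed x, y, z axes, in that order (R = Rz(yaw) Ry(pitch) Rx(roll)).
In Python, from workcell import env gives the robot as it stands. The module is installed in compiled form; this text tells all that it offers. Calls block until the motion is done:
- env.goto(position, orientation): joint-space move of the TCP to a pose.
- env.move_straight(position, rotation=None, rate=0.15, force_limit=None): straight line of the TCP; rotation=None keeps the orientation; rate is the mean speed in m/s. With force_limit (N) it stops when the force on the tool has changed by that much, and returns True; else False.
- env.set_joints(angles): joint-space move.
- env.gripper_to(opening, grasp_force=None): opening from 0.0 (shut) to 1.0 (fully open); grasp_force is the grip in N (None keeps the last); returns when the fingers have stopped.
- env.dwell(seconds).
- env.inverse_kinematics(position, orientation): joint angles nearest the present ones, or None.
- env.read_state(): the state.
- env.grab_frame(name): name is "scene" or "side" or "wrist"; returns a dict with "image" (480x640x3 uint8, blue, green, red), "fx", "fy", "cx", "cy" (pixels), "position" and "orientation" of the camera in the world. Camera axes: x right, y up, looking along -z (the intrinsics and any distortion apply to the point x, -y, -z); pixel columns grow to the right and rows downward; lengths in m; the calibration is good to about 2 mm. A picture is of the moment at which its call begins. There is no depth.
A pose or a line that the arm cannot do raises env.Unreachable and nothing moves.
- env.close_job(): hands the job in; it is judged then, once.
Trained networks look in a picture, given as the dict that the camera call returned (one of the last four; its "shot" number tells which), for a name from the list of things; names that differ only in an ending like _2 or _b are one class to them, and where a whole thing is asked for, a point or a joint stands for the part that bears it (a point fixed in the world has none). Each returns a list of dicts, best first, with "score" (0 to 1); they miss things now and then, are a little off and sometimes report something else, mostly with a low value. They report only what shows in the picture. A call takes as long as a camera call. They do not tell look-alikes from the thing itself.
- env.search_frame(picture, thing): "xyz" ([x, y, z] in m, in world coordinates, good to about 4 mm: the middle of the surface that is visible of it).
- env.trace(picture, thing): "mask" (480x640 bool, what is visible of it).
The state is a dict: "clock": time; "joint_positions": joint angles; "qvel": joint speeds; "joint_torque": joint torques, N m; "position": TCP position; "tool_rot": TCP orientation; "force": force on the tool from outside, world axes, zero at the start; "wrist_torque": the same for the moment, N m; "opening": opening from 0.0 (shut) to 1.0 (fully open); "finger_force": force on a finger pad.
Only numpy, scipy, OpenCV 4.12 (cv2) and the standard library are available. Lean on these libraries where they do the work, as an engineer would, in place of code of your own. Each camera call takes 0.05 s, during which the arm holds its last target. There are 200 camera calls.

TASK

Lift the round reference flask out of its cork ring, lean it over to about 45 degrees (any direction) and keep it there for a second so that the disc in its base can be inspected, then bring it upright again in the air. Set it upright in the sprung ring of the measuring port and press it down, without ramming it, until the ring is practically fully down, and finish while still holding it pressed down there, without backing off. Leave the conical flask, the amber bottle and the tray of sample cups where they stand.

Things in the scene. Friction and masses are not known exactly. Their poses are not given: they have to be found in the camera images.
- flask: Round reference flask: closed clear glass, 128 mm tall, 0.14-0.28 kg, steel disc in its base. Ball bulb 64 mm in diameter; plain round neck 25 mm in diameter, 61 to 116 mm above the lowest point; grey stopper 29 mm in diameter, 116 to 128 mm. Starts upright in the cork ring. Origin: lowest point of the bulb; z runs up along the neck. Symmetric about z.
- flask_neck (a point): Point on the flask's axis in the neck, 94 mm above the lowest point of the bulb: a good place to hold it, with the fingertips just clear of the bulb.
- flask_bulb (a point): Centre of the flask's bulb, 32 mm above its lowest point.
- cork_ring: Loose cork ring in which the flask starts: 84 mm outside, 48 mm hole, 25 mm high, 0.3 kg. Origin: centre of its underside, on the bench. The flask's lowest point hangs about 14 mm above the bench in it.
- port: The measuring port, fixed to the bench: square aluminium block 130 x 130 mm, 45 mm high, with a round well 62 mm wide in the middle, over which the sprung ring stands on three coil springs. Origin: centre of its underside.
- ring_top (a point): Centre of the sprung steel ring's upper edge (94 mm outside, 48 mm hole, 7 mm thick), 70 mm above the bench when free, 54 mm fully down; moves with the ring. The flask's bulb sits in the hole: its lowest point is then about 11 mm below this point, on the axis, its bulb centre 21 mm above it. Free space below for the bulb.
- ring (a joint): How far the sprung ring is pressed down, in m: 0 free (top), 0.016 on its stop (fully down, underside 2 mm above the block). The spring needs about 4 N to start moving, 10 N at 0.010, 14 N at 0.016; the ring pops up again if let go. The flask's own weight does not press it down.
- conical_flask: Bystander: stoppered conical glass flask, 68 mm wide at the base, 112 mm tall. Origin: centre of its underside.
- reagent_bottle: Bystander: amber glass bottle with black cap, 56 mm in diameter, 125 mm tall. Origin: centre of its underside.
- cup_tray: Bystander: low grey tray 90 x 140 x 30 mm with six small sample cups. Origin: centre of its underside.
Mind the look-alikes: they are no part of the job. Leave any yellow look-alike of the flask alone.

How it is judged (in metres and radians):
On the way, in this order (a step that is already met when the one before it is completed fails the run):
1. the flask is lifted clear of everything and leaned 35 to 55 degrees from upright (height (world z) of flask_bulb above 0.11 m and angle between flask's own z axis and vertical between 0.61 and 0.96 rad and contact force between flask and the fingers above 0.5 N), for 0.5 s.
2. the flask is upright again (within 10 degrees), still in the air (height (world z) of flask_bulb above 0.105 m and angle between flask's own z axis and vertical below 0.175 rad and value of joint ring below 0.003 m and contact force between flask and the fingers above 0.5 N), for 0.1 s.
3. the flask sits upright in the ring and the ring is pressed down at least 12 mm (horizontal distance between flask_bulb and ring_top below 0.006 m and angle between flask's own z axis and vertical below 0.14 rad and value of joint ring above 0.012 m and contact force between flask and port above 5 N and contact force between flask and the fingers above 2 N and contact force between each of the arm, the fingers and port below 1 N), for 0.3 s.
At the end, for the whole second after the job is handed in: Through the last second the robot still holds the flask (over 2 N from the fingers) in the sprung ring: ring at least 12 mm down of 16, flask upright within 8 degrees, centred within 6 mm, at rest, pressing on the ring with over 5 N; the robot itself does not push on the port (all of step 3 and linear speed of flask below 0.02 m/s and velocity of joint ring below 0.01 m/s); the arm keeps its last pose, push and grip.
It fails at once if the conical flask is moved more than 25 mm or tipped (distance of conical_flask from where it was at the start of the episode above 0.025 m or angle between conical_flask's own z axis and vertical above 0.3 rad).
It fails at once if the amber bottle is moved more than 25 mm or tipped (distance of reagent_bottle from where it was at the start of the episode above 0.025 m or angle between reagent_bottle's own z axis and vertical above 0.3 rad).
It fails at once if the tray of sample cups is moved more than 25 mm or tipped (distance of cup_tray from where it was at the start of the episode above 0.025 m or angle between cup_tray's own z axis and vertical above 0.3 rad).
It fails at once if the flask is rammed into the ring with more than 60 N (contact force between flask and port above 60 N).
It also fails if it takes over 45 s, if anything falls off the work surface, if the arm or the gripper's body presses on something with over 40 N, if the wrist force passes 120 N, or if a joint passes its speed limit or range.

## Working session

There is one attempt and no reset: what is moved stays moved. The work goes in short steps, each a Python script; the robot and the scene stay as the last script left them, time stands still between calls to the robot, and variables do not carry over. Pictures are saved under pics/ and viewed, at most 10 in all, crops included, and the job is handed in when it is done.

```bash
mkdir -p pics
python3 - <<'E'
from workcell import env
import cv2,numpy as np
ims=[]
for n in ["scene","side"]:
    p=env.grab_frame(n); ims.append(p["image"]); print(n,p["position"],p["orientation"],p["fx"],p["fy"],p["cx"],p["cy"],[k for k in p])
    for t in ["flask","cork_ring","port","ring_top","conical_flask","reagent_bottle","cup_tray"]:
        r=env.search_frame(p,t)
        for d in r[:3]:
            print(t,np.round(d["xyz"],3),round(d["score"],2))
    for t in ["flask","ring_top"]:
        for d in env.trace(p,t)[:3]:
            ys,xs=np.where(d["mask"]); print("mask",t,round(d["score"],2),xs.min(),xs.max(),ys.min(),ys.max())
    cv2.imwrite(f"pics/{n}1.png",p["image"])
print(env.read_state())
E
```

```text
scene [1.34262675 0.02414133 0.72890931] [50.10617466 -1.00879345 94.34575979] 581.6512019840856 581.6512019840856 318.3202849513823 251.3391014083526 ['image', 'fx', 'fy', 'cx', 'cy', 'position', 'orientation', 'shot']
flask [ 0.584 -0.236  0.071] 0.9
flask [ 0.711 -0.255  0.056] 0.75
flask [0.549 0.219 0.068] 0.23
cork_ring [ 0.597 -0.229  0.026] 0.73
port [0.571 0.218 0.045] 0.89
ring_top [0.551 0.22  0.07 ] 0.78
conical_flask [0.521 0.012 0.04 ] 0.92
reagent_bottle [0.712 0.022 0.068] 0.91
cup_tray [0.731 0.164 0.026] 0.71
cup_tray [ 0.578 -0.238  0.073] 0.46
mask flask 0.87 146 185 267 335
mask flask 0.58 179 212 212 276
mask flask 0.54 429 482 238 274
mask ring_top 0.78 429 481 238 274
side [ 0.17027149 -0.78699591  0.62921882] [ 58.84097144   1.24922297 -30.42825582] 500.13853790485615 500.13853790485615 320.2320833966515 238.7718737390357 ['image', 'fx', 'fy', 'cx', 'cy', 'position', 'orientation', 'shot']
flask [ 0.69  -0.273  0.055] 0.95
flask [ 0.561 -0.254  0.07 ] 0.57
cork_ring [ 0.546 -0.277  0.022] 0.93
port [0.523 0.187 0.044] 0.92
ring_top [0.541 0.213 0.068] 0.7
con
[... 279 characters left out ...]
'clock': 1.0, 'joint_positions': array([ 1.48162465e+01,  2.20394982e+01,  4.52348846e-01,  2.87851781e-04,
       -6.84119921e+01, -1.48164852e+01]), 'qvel': array([-0.02321055,  0.04697157, -0.00935165,  0.07850489,  0.00262093,
        0.00306169]), 'joint_torque': array([ 1.33558342e-04, -3.90474951e+01,  1.87624937e+01,  4.22443494e+00,
        1.54657062e-02, -3.53602741e-05]), 'position': array([6.24971162e-01, 1.66826896e-05, 2.22571928e-01]), 'tool_rot': array([-1.79999102e+02, -3.92157973e-05, -9.00001328e+01]), 'force': array([ 0.01096512, -1.22630661,  0.48669001]), 'wrist_torque': array([-0.00706653,  0.02892472,  0.00772851]), 'finger_force': 0.0, 'opening': 1.0013415258568312}
```

View images.

View pics/scene1.png

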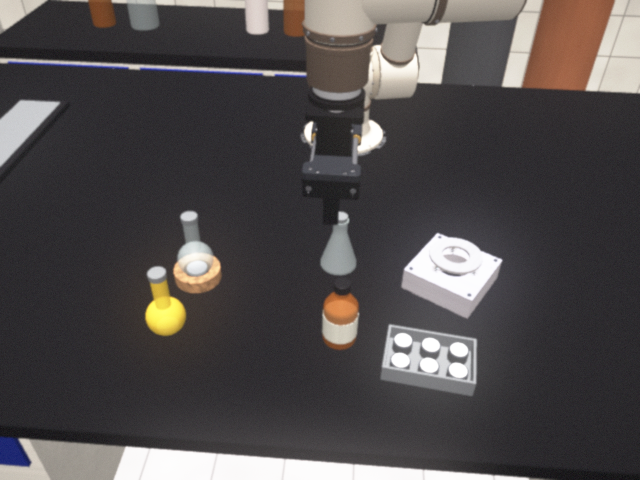

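View pics/side1.png

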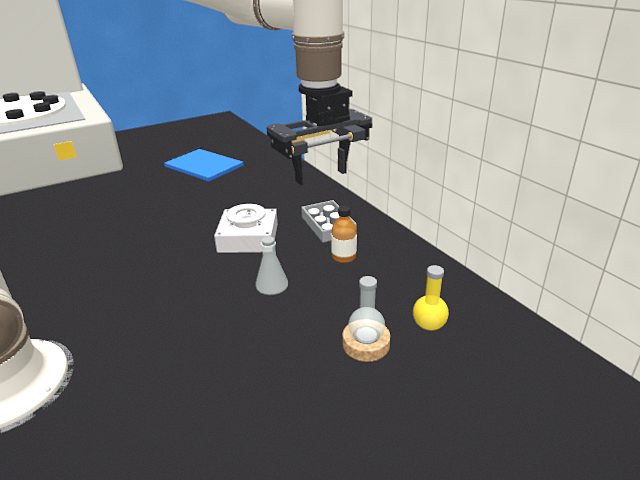

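```bash
cat > h.py <<'E'
from workcell import env
import numpy as np, cv2
from scipy.spatial.transform import Rotation as R
def proj(p):
    r=R.from_euler('xyz',p["orientation"],degrees=True).as_matrix()
    K=np.array([[p["fx"],0,p["cx"]],[0,p["fy"],p["cy"]],[0,0,1]])
    E=np.diag([1,-1,-1])@r.T
    return K@np.c_[E,-E@np.array(p["position"])]
def tri(ps,uvs):
    x=cv2.triangulatePoints(proj(ps[0]),proj(ps[1]),np.array(uvs[0],float),np.array(uvs[1],float))
    return (x[:3]/x[3]).ravel()
def pix(p,X):
    v=proj(p)@np.r_[X,1]; return v[:2]/v[2]
def mask(p,t,near=None):
    """best mask, or that nearest a pixel"""
    m=[d for d in env.trace(p,t) if d["mask"].any()]
    c=lambda d: np.array(np.where(d["mask"])[::-1]).mean(1)
    if near is not None: m.sort(key=lambda d: np.linalg.norm(c(d)-near))
    return (m[0]["mask"],c(m[0])) if m else (None,None)
E
python3 - <<'E'
from h import *
a=env.grab_frame("scene"); b=env.grab_frame("side")
print("stopper top",tri((a,b),((190,216),(368,281))))
print("bulb", tri((a,b),((195.5,258),(367,324))))
ma,ca=mask(a,"ring_top",(455,256)); mb,cb=mask(b,"ring_top",(246,214)); print(ca,cb,"ring",tri((a,b),(ca,cb)))
ma,ca=mask(a,"cork_ring",(197,272)); mb,cb=mask(b,"cork_ring",(366,340)); print(ca,cb,"cork",tri((a,b),(ca,cb)))
A=cv2.resize(a["image"][195:345,130:250],None,fx=3.3,fy=3.3);B=cv2.resize(b["image"][255:375,310:460],None,fx=2.6,fy=4.125*1)
cv2.imwrite("pics/crop.png",np.hstack([A,cv2.resize(b["image"][255:375,330:450],(A.shape[0]*120//120,A.shape[0]))])[:, :800])
for yaw in (-90,0,180):
  for X in ([.565,-.25,.09],[.55,.215,.1]):
    print(yaw,X,np.round(env.inverse_kinematics(X,[180,0,yaw]),0))
  for ax in ((1,0,0),(-1,0,0),(0,1,0),(0,-1,0)):
    r=R.from_rotvec(45*np.array(ax),degrees=True)*R.from_euler('xyz',[180,0,yaw],degrees=True)
    print(yaw,ax,env.inverse_kinematics([.5,-.15,.33],r.as_euler('xyz',degrees=True)))
E
```

```text
stopper top [ 0.5686707  -0.24219775  0.1405089 ]
bulb [ 0.56942272 -0.24332515  0.04800058]
[455.17731029 256.5229151 ] [245.60344828 214.39811912] ring [0.53945763 0.21847523 0.06412096]
[197.61337868 279.32653061] [366.22996878 346.30489074] cork [ 0.56929631 -0.2449632  -0.00358072]
-90 [0.565, -0.25, 0.09] [ -9.  28. -10.   0. -52.   9.]
-90 [0.55, 0.215, 0.1] [ 37.  25. -14.   0. -51. -37.]
-90 (1, 0, 0) [ -25.07690141   20.4922305    15.29530411  -41.20928829 -103.55714196
   21.89480378]
-90 (-1, 0, 0) [ 21.06315773   9.1958696  -28.4080269   42.69240429 -76.69466642
 -40.56167799]
-90 (0, 1, 0) [   0.783749     32.39916375   20.20893699   -0.6593441  -122.80536526
   -0.91144667]
-90 (0, -1, 0) [  1.92212453 -11.11052733 -36.10487565   3.96377252 -20.06595674
  -5.08326573]
0 [0.565, -0.25, 0.09] [ -9.  28. -10.   0. -52.  99.]
0 [0.55, 0.215, 0.1] [ 37.  25. -14.   0. -51.  53.]
0 (1, 0, 0) [ -25.07690141   20.4922305    15.29530411  -41.20928829 -103.55714196
  111.89480378]
0 (-1, 0, 0) [ 21.06315773   9.1958696  -28.4080269   42.69240429 -76.69466642
  49.43832201]
0 (0, 1, 0) [   0.783749     32.39916375   20.20893699   -0.6593441  -122.80536526
   89.08855333]
0 (0, -1, 0) [  1.92212453 -11.11052733 -36.10487565   3.96377252 -20.06595674
  84.91673427]
180 [0.565, -0.25, 0.09] [ -9.  28. -10.  -0. -52. -81.]
180 [0.55, 0.215, 0.1] [  37.   25.  -14.   -0.  -51. -127.]
180 (1, 0, 0) [ -25.07690141   20.4922305    15.29530411  -41.20928829 -103.55714196
  -68.10519622]
180 (-1, 0, 0) [  21.06315773    9.1958696   -28.4080269    42.69240429  -76.69466642
 -130.56167799]
180 (0, 1, 0) [   0.783749     32.39916375   20.20893699   -0.6593441  -122.80536526
  -90.91144667]
180 (0, -1, 0) [  1.92212453 -11.11052733 -36.10487565   3.96377252 -20.06595674
 -95.08326573]
```

View pics/crop.png

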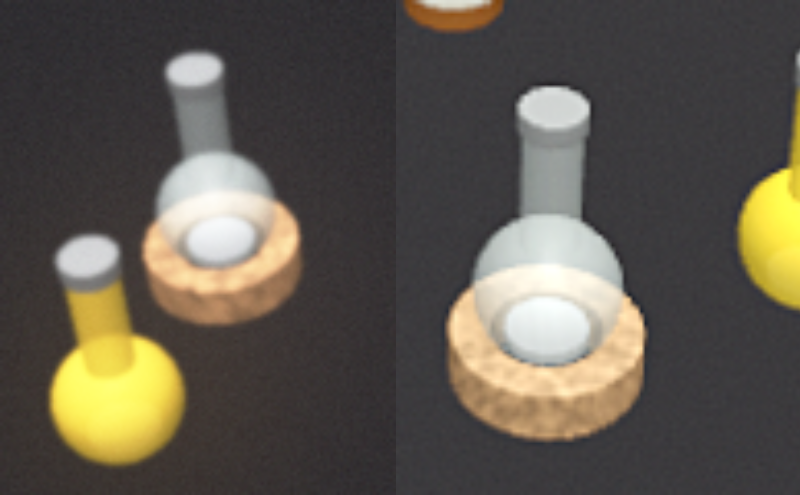

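The clear flask in the cork ring (scene (195,250), side (367,315)) is the one meant: it's clear glass with a steel disc and sits in the cork. The one at scene (165,315) is yellow and stands on the bench, so it's the look-alike. The measured heights fit: stopper top 0.1405 m (0.142 expected), bulb 0.048 m (0.046 expected). Next I'll look at both places from close by.

Run:
```python
from h import *
W=[]
for n,X,t in (("port",[.54,.2185,.25],"ring_top"),("flask",[.569,-.243,.25],"flask")):
    env.goto(X,[180,0,-90]); env.dwell(.3)
    p=env.grab_frame("wrist"); print(n,p["position"],p["orientation"],p["fx"],p["cx"],p["cy"],env.read_state()["clock"])
    G=(.54,.2185,.07) if n=="port" else (.569,-.243,.142)
    uv=pix(p,G); print("pred",uv)
    for d in env.search_frame(p,t)[:3]: print(d["xyz"],d["score"])
    m,c=mask(p,t,uv)
    if m is not None:
        ys,xs=np.where(m); print(c,xs.min(),xs.max(),ys.min(),ys.max())
    im=p["image"].copy(); cv2.drawMarker(im,tuple(int(v) for v in uv),(0,0,255)); W.append(cv2.resize(im,(400,300)))
    cv2.imwrite(f"pics/w_{n}_raw.png",p["image"])
    np.save(f"{n}.npy",dict(p),allow_pickle=True)
cv2.imwrite("pics/w1.png",np.hstack(W))
```

```text
port [0.54068016 0.13339371 0.41291546] [-1.77316771e+01 -1.93372404e-02  1.79917319e+02] 395.0676751720216 321.5582305066551 238.9771941949707 2.5833
pred [322.32836129 212.78145233]
[0.5406, 0.2189, 0.0702] 0.61
[321.34502472 209.81937577] 269 374 159 262
flask [ 0.56965753 -0.32653443  0.41317853] [-1.77503146e+01  4.17117444e-03 -1.79923088e+02] 395.0676751720216 321.5582305066551 238.9771941949707 4.725
pred [322.34511004 234.63912153]
[0.5705, -0.2532, 0.0696] 0.91
[0.6876, -0.2703, 0.0596] 0.75
[176.99332499 185.56174385] 127 221 147 220
```

View pics/w1.png

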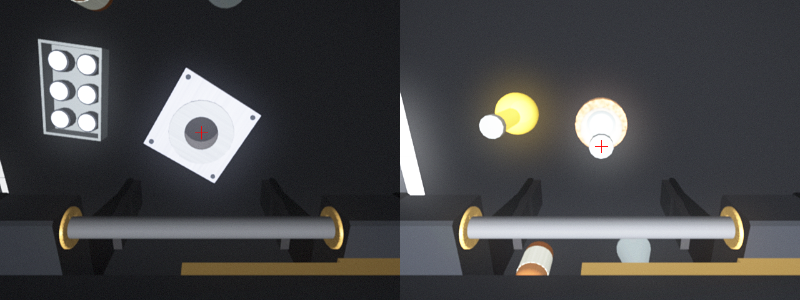

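Both predicted points fall on their targets: the ring hole at left image (201,132) and the stopper at right image (601,146). The ring is about 2 mm further in +y than predicted. Now I'll grasp and lift.

Run:
```python
from h import *
hit=env.move_straight([.569,-.243,.089],rate=.1,force_limit=6); print(hit)
env.gripper_to(0.0,grasp_force=45); env.dwell(.2)
s=env.read_state(); print(s["position"],s["opening"],s["finger_force"],s["force"],s["clock"])
print(env.move_straight([.569,-.243,.27],rate=.1)); env.dwell(.2)
s=env.read_state(); print(s["position"],s["opening"],s["finger_force"],s["force"],s["clock"])
a=env.grab_frame("scene");b=env.grab_frame("side")
cv2.imwrite("pics/lift.png",np.hstack([cv2.resize(a["image"][60:340,60:380],(400,350)),cv2.resize(b["image"][120:400,220:540],(400,350))]))
```

```text
False
[ 0.56901909 -0.24300162  0.08899511] 0.31380463232207395 45.00041484832764 [ 0.10394688 -0.04174918  0.02433381] 7.8
False
[ 0.5689216  -0.24298132  0.26970685] 0.3144117790275677 45.00248908996582 [ 0.01418834 -0.7113585  -1.09111488] 9.9583
```

View pics/lift.png

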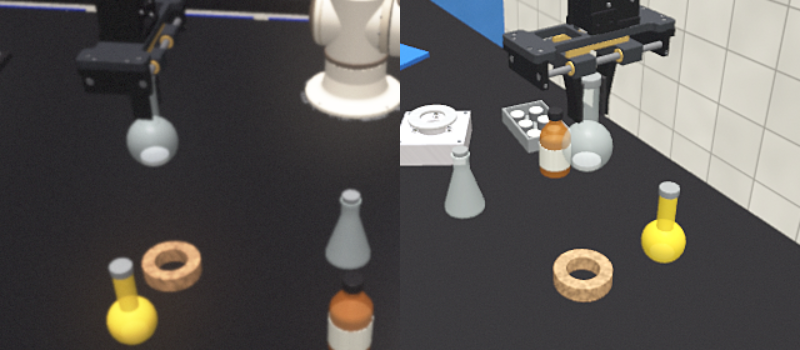

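The flask hangs upright in the grip and the cork ring stayed on the bench. Now I'll lean it, hold, and check it in both views.

Run:
```python
from h import *
r=R.from_rotvec([0,45,0],degrees=True)*R.from_euler('xyz',[180,0,-90],degrees=True)
env.goto([.5,-.2,.34],r.as_euler('xyz',degrees=True)); env.dwell(1.0)
a=env.grab_frame("scene");b=env.grab_frame("side")
s=env.read_state(); print(s["position"],s["tool_rot"],s["opening"],s["finger_force"],s["clock"])
g=np.array(s["position"])-.019*r.apply([0,0,1]); f=-r.apply([0,0,1])
for p,n in((a,"a"),(b,"b")):
    im=p["image"]
    for k in(.034,-.094): # stopper top, lowest point of the flask as expected
        cv2.drawMarker(im,tuple(int(v) for v in pix(p,g+k*f)),(0,0,255),0,8)
x,y=[int(v) for v in pix(a,g)];u,v=[int(q) for q in pix(b,g)]
cr=lambda p,x,y: cv2.resize(p["image"][max(y-100,0):max(y-100,0)+200,x-100:x+100],(400,400))
cv2.imwrite("pics/tilt.png",np.hstack([cr(a,x,y),cr(b,u,v)]))
```

```text
[ 0.5000309  -0.19997377  0.33995782] [ 1.34999650e+02  2.93050317e-03 -8.99957529e+01] 0.3119156279854021 45.00997245311737 12.0
```

View pics/tilt.png

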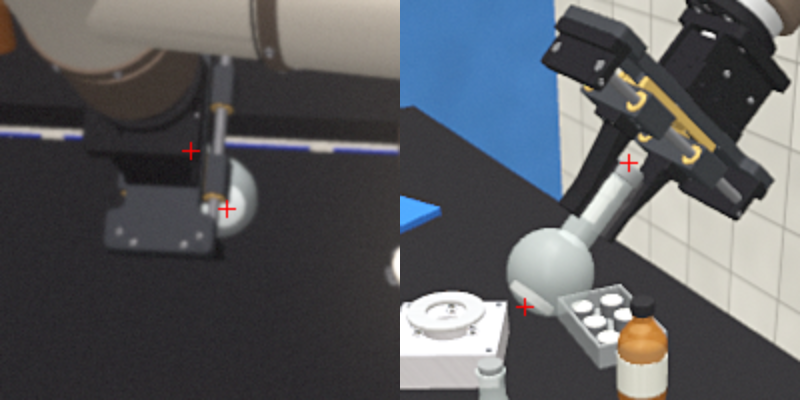

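The flask leans about 45° with its disc at about (530,297) in the right panel; the predicted lowest point is (525,307), so the grip is holding. I'll bring it upright over the port and check alignment.

Run:
```python
from h import *
env.goto([.54,.0,.30],[180,0,-90])
env.goto([.5395,.2205,.20],[180,0,-90]); env.dwell(.5)
a=env.grab_frame("scene");b=env.grab_frame("side")
s=env.read_state(); print(s["position"],s["tool_rot"],s["opening"],s["finger_force"],s["force"],s["clock"])
T=np.array(s["position"])
O=[]
for p in(a,b):
    im=p["image"].copy()
    for k in(.053,-.075,-.043): cv2.drawMarker(im,tuple(int(round(v)) for v in pix(p,T+[0,0,k])),(0,0,255),0,5)
    cv2.drawMarker(im,tuple(int(round(v)) for v in pix(p,[.5395,.2205,.07])),(0,255,0),0,5)
    x,y=[int(v) for v in pix(p,T-[0,0,.05])]; O.append(cv2.resize(im[y-60:y+60,x-60:x+60],(400,400)))
    m,c=mask(p,"flask",(x,y)); ys,xs=np.where(m); print(c,xs.min(),xs.max(),ys.min(),ys.max(),"pred bulb",pix(p,T-[0,0,.043]))
cv2.imwrite("pics/over.png",np.hstack(O))
```

```text
[0.53949738 0.22045007 0.20008221] [-1.79994342e+02  5.02973795e-03 -9.00028724e+01] 0.31230278637757797 45.00242292881012 [ 0.24399843  0.1266694  -1.122859  ] 14.3917
[465.3431455  213.28679563] 446 485 184 232 pred bulb [465.7337555  214.28711796]
[240.01427115 168.7961264 ] 227 255 136 192 pred bulb [241.27290637 178.43098179]
```

View pics/over.png

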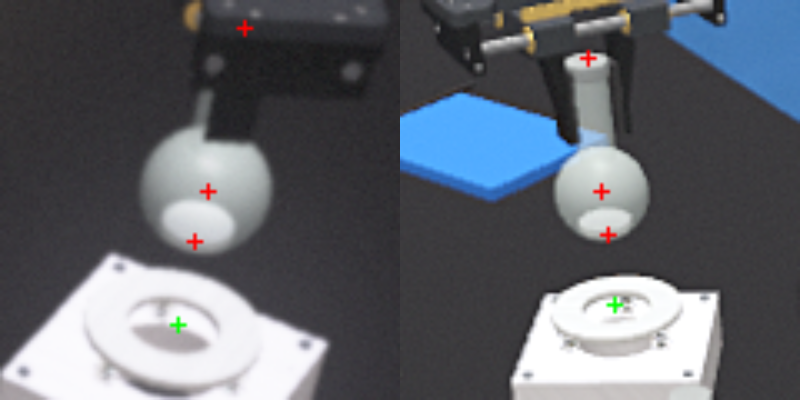

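The bulb is centred in the grip to about 2 mm and upright, and it's aligned over the ring. Now I'll lower and press gently.

Run:
```python
from h import *
x,y=.5395,.2195
env.move_straight([x,y,.142],rate=.06); env.dwell(.2)
f0=np.array(env.read_state()["force"]); z=.142
print(f0)
while z>.108:
    z-=.0015
    env.move_straight([x,y,z],rate=.015); env.dwell(.1)
    s=env.read_state(); f=np.array(s["force"])-f0
    print(round(z,4),np.round(s["position"],4),np.round(f,1),round(s["clock"],1))
    if f[2]>18: break
env.dwell(.3); s=env.read_state(); print(np.array(s["force"])-f0,s["position"],s["opening"],s["finger_force"],s["clock"])
a=env.grab_frame("scene");b=env.grab_frame("side"); O=[]
for p in(a,b):
    u,v=[int(q) for q in pix(p,[x,y,.09])]; O.append(cv2.resize(p["image"][v-60:v+60,u-60:u+60],(400,400)))
cv2.imwrite("pics/press.png",np.hstack(O))
```

```text
[ 0.73618799  0.09093867 -2.5577242 ]
0.1405 [0.5395 0.2195 0.1405] [-0.3  0.3 -0.2] 16.2
0.139 [0.5395 0.2195 0.139 ] [-0.6 -0.1  1.2] 16.5
0.1375 [0.5395 0.2195 0.1375] [ 0.3 -0.3  0.8] 16.9
0.136 [0.5395 0.2195 0.136 ] [-1.5  0.   0.3] 17.2
0.1345 [0.5397 0.2196 0.1347] [-0.3 -0.4  2.6] 17.6
0.133 [0.5398 0.2196 0.1334] [-1.  -1.7  4. ] 17.9
0.1315 [0.5398 0.2196 0.1318] [-0.7 -2.   5.3] 18.3
0.13 [0.5397 0.2196 0.1302] [ 0.  -1.8  6.6] 18.6
0.1285 [0.5397 0.2195 0.1287] [-0.4 -1.6  7.1] 19.0
0.127 [0.5397 0.2195 0.1273] [-1.  -1.4  7.5] 19.3
0.1255 [0.5397 0.2195 0.126 ] [-0.3 -1.1  8.4] 19.7
0.124 [0.5398 0.2195 0.1247] [-0.  -0.9  9.2] 20.0
0.1225 [0.5399 0.2195 0.1234] [-1.  -1.8 10.1] 20.4
0.121 [0.54   0.2195 0.1221] [-0.6 -2.2 10.8] 20.7
0.1195 [0.54   0.2195 0.1208] [-1.3 -2.6 11.8] 21.1
0.118 [0.5401 0.2195 0.1195] [-1.  -1.8 12.8] 21.4
0.1165 [0.5402 0.2195 0.1182] [-1.  -2.5 12.3] 21.8
0.115 [0.5406 0.2195 0.1178] [-2.1 -3.3 17.6] 22.1
0.1135 [0.541  0.2195 0.1175] [-3.9 -3.2 21.7] 22.5
[-3.74695759 -3.28717224 22.07234388] [0.54097331 0.21953857 0.11754741] 0.3155397792397863 44.99804377555847 22.7583
```

View pics/press.png

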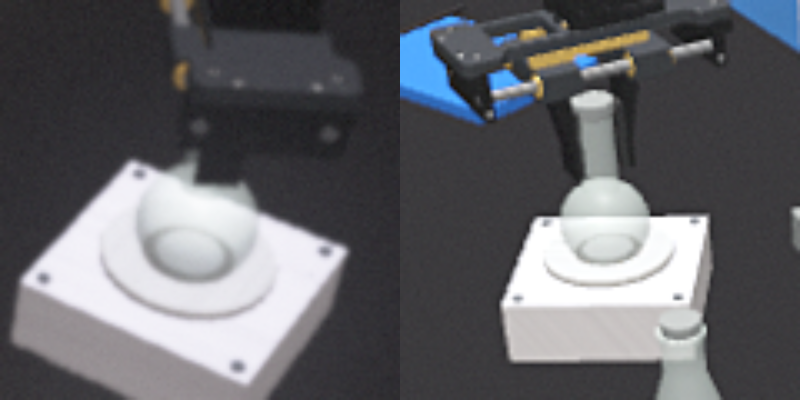

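The ring is down on its stop: force rose sharply at TCP z = 0.118, as predicted. The flask sits upright in it, bulb at (197,230) in the left panel and (605,215) in the right. I'm handing in while still pressing.

```bash
python3 -c "
from workcell import env
env.dwell(.3); print(env.read_state()['clock']); print(env.close_job())"
```

```text
23.1583
the job is handed in; nothing more can be done
None
```

The flask was lifted, leaned to about 45° and held, brought upright, and pressed about 16 mm down onto the port ring's stop with about 22 N; I handed the job in at 23.2 s, still holding it down, and the interface gave no verdict.

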